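Lock the die cover of the binding punch

ROBOT

A 6-joint arm with a two-finger parallel gripper is mounted at the origin on a cart in front of the work surface, level with it; the furniture and walls round the work are solid. World frame = base frame: x ahead of the robot, y to its left, z up, the work surface at z = 0. Lengths are in m, angles in rad, forces in N, time in s.
With the tool pointing down it reaches from about 0.275 to 0.775 m from the base axis. Payload 14.6 kg.
Tool frame: the origin (TCP) lies on the centre line of the jaws, within the pads' length; the fingertips stand 19 mm ahead of it and the grasp point (between the pads) is the TCP (arm.tip_extent is the distance from the TCP to the fingertips, in m); z points along the fingers, y is the line along which they close (so a half turn about z gives the same grasp; the last joint's range is limited). The gripper opens to 85 mm and grips with 20 to 120 N. Pads are 22 mm wide; open, the fingers measure 114 mm over their backs; the gripper's body (76 mm by 85 mm) begins 54 mm behind the grasp point. The pads swing forward as they close: fully open they stand 13 mm farther back than shut.
Start: joints at [-1.391, 0.263, -0.048, 1.259, 0, 1.415], TCP at [0.172, -0.496, 0.25] pointing down, gripper open.
Joint ranges: [-2.65, 2.65], [-0.89, 1.7], [-1.18, 1.37], [-2.13, 2.11], [-1.35, 1.29], [-3.14, 3.14]. Speed limits (rad/s): [1.89, 1.89, 2.57, 2.79, 3.14, 3.14].

INTERFACE

Orientations are given as [roll, pitch, yaw] about the fixed x, y, z axes, in that order (R = Rz(yaw) Ry(pitch) Rx(roll)).
In Python, from workcell import arm gives the robot as it stands. The module is installed in compiled form; this text tells all that it offers.
- The arm moves only by the shell command python3 -m pendant 'ROWS'. ROWS is text: rows parted by semicolons, each of 7 numbers parted by spaces: the shift along the world's x, y, z in mm, then the turn, a rotation vector about the world's x, y, z in degrees, then the closure in counts, from 0 (fully open) to 255 (shut). A call has 1 to 12 rows; each row is the pose to reach, as a shift and turn from the pose commanded when the call began; what a row does not reach only later rows make up. A row lasts 1/12 s, in which the tool goes at most 41.7 mm and 7.16 degrees, less where a joint would pass 70% of its speed; a pose out of reach is approached as far as the arm can. A call with a gripper value outside its range is refused whole. The fingers move at their own pace and stop on an object; the grip force is fixed at half the most. Time passes only in rows, so rows that repeat a pose let the fingers close. It gives the time, the measured TCP pose, the force, the opening and the grip force at its end, in the units of the state.
- arm.get_state(): the state, without advancing time (a new reading comes with each control period).
- arm.get_image(name): name is "side" or "top"; returns the picture (420x560x3 uint8, blue, green, red); there is no depth.
- arm.camera_info(name): a dict with "mtx" (3x3 intrinsics, pixels), "xyz" and "orientation" of the camera in the world. Camera axes: x right, y down, z forward; pixel columns grow to the right and rows downward; lengths in m; the calibration is good to about 2 mm. A picture is of the moment at which its call begins. camera_info takes no time and is no camera call.
- arm.job_done(): hands the job in; it is judged then, once.
The state is a dict: "time_s": time; "joint_positions": joint angles; "joint_vel": joint speeds; "effort": joint torques, N m; "eef_pos": TCP position; "ee_rot": TCP orientation; "ft_force": force on the tool from outside, world axes, zero at the start; "torque": the same for the moment, N m; "opening": finger opening in m; "finger_force": force on a finger pad.
Only numpy, scipy, OpenCV 4.12 (cv2) and the standard library are available. Lean on these libraries where they do the work, as an engineer would, in place of code of your own. Each camera call takes 0.05 s, during which the arm holds its last target. There are 200 camera calls.

TASK

The aluminium cover of the binding punch on the worktop is held by two captive bolts with black grip bars, both still loose. Turn the one with the long bar clockwise all the way to its stop, and only after that the one with the short bar, also clockwise all the way to its stop; then let go. Leave the round depth dial beside them at its setting.

Things in the scene. Friction and masses are not known exactly. Their poses are not given: they have to be found in the camera images.
- long_grip (a point): Captive bolt with the long bar: upright black bar 60 mm long, 14 mm thick, 30 mm high, underside 10 mm above its round steel seat. Point: on the vertical turning axis, in the bar, 12 mm below its top, 32 mm above the cover. x runs along the bar, y across its thickness, z up. Three places 90 mm apart in a row along the cover hold both bolts and the dial, in any order.
- long_bolt (a joint): Turn of the bolt with the long bar, rad; grows clockwise seen from above. 0 = loose, 1.4 = hard against its end stop; starts between 0 and 0.2. Friction about 0.12 N m, no spring: it stays where it is left and does not rise or sink.
- short_grip (a point): Captive bolt with the short bar: upright black bar 34 mm long, 14 mm thick, 30 mm high, underside 10 mm above its round steel seat. Point: on the vertical turning axis, in the bar, 12 mm below its top, 32 mm above the cover. x runs along the bar, y across its thickness, z up. Three places 90 mm apart in a row along the cover hold both bolts and the dial, in any order.
- short_bolt (a joint): Turn of the bolt with the short bar, rad; grows clockwise seen from above. 0 = loose, 1.4 = hard against its end stop; starts between 0 and 0.2. Friction about 0.12 N m, no spring: it stays where it is left and does not rise or sink.
- dial_mark (a point): White mark on the round depth dial, a black ribbed knob 34 mm across, its top 33 mm above the cover; it turns, and must be left at its setting. Point: at the dial's top, 16 mm from its vertical axis. The punch is a fixed grey block 118 mm deep, 270 mm long; its cover is 64 mm above the worktop.

How it is judged:
On the way, in this order (a step that is already met when the one before it is completed fails the run):
1. the bolt with the long bar is turned home (within 0.17 rad of its stop) (value of joint long_bolt above 1.23 rad), for 0.2 s.
2. then the bolt with the short bar is turned home (within 0.17 rad of its stop) (value of joint short_bolt above 1.23 rad), for 0.2 s.
At the end, for the whole second after the job is handed in: Both bolts stand within 0.17 rad (10 degrees) of their end stops at 1.4 rad (value of joint each of long_bolt, short_bolt above 1.23 rad); the robot touches nothing.
It fails at once if the round depth dial is turned (its mark moves more than 6 mm) (distance of dial_mark from where it was at the start of the episode above 0.006 m).
It fails at once if the bolt with the short bar is turned home before the one with the long bar (value of joint short_bolt above 1 rad and value of joint long_bolt below 1 rad).
It also fails if it takes over 45 s, if anything falls off the work surface, if the arm or the gripper's body presses on something with over 40 N, if the wrist force passes 120 N, or if a joint passes its speed limit or range.

## Working session

There is one attempt and no reset: what is moved stays moved. The work goes in short steps, Python scripts to look and compute and a shell command to move; the robot and the scene stay as the last step left them, time stands still between calls to the robot, and variables do not carry over. Pictures are saved under pics/ and viewed, at most 10 in all, crops included, and the job is handed in when it is done.

```bash
mkdir -p pics
python3 - <<'E'
from workcell import arm
import cv2
s=arm.get_state();print(s)
for n in("top","side"):
    print(n,arm.camera_info(n));cv2.imwrite(f"pics/{n}0.png",arm.get_image(n))
E
```

```text
{'time_s': 0.0, 'joint_positions': array([-1.39130782e+00,  2.63515668e-01, -4.89236472e-02,  1.25940736e+00,
       -5.84592769e-06,  1.41547876e+00]), 'joint_vel': array([-0.00090862, -0.00056683, -0.00066002, -0.00027469, -0.000885  ,
       -0.00072244]), 'effort': array([-1.43892645e-03, -6.37611866e+01,  3.84561110e+01,  1.34412610e-02,
       -1.02040026e-04,  1.05844447e-05]), 'eef_pos': array([ 0.17244685, -0.4956024 ,  0.24983373]), 'ee_rot': array([-3.14055405e+00, -1.56706737e-04,  3.34805995e-01]), 'ft_force': array([ 0.50445235, -0.42445009,  0.74808721]), 'torque': array([ 0.01739041, -0.00346266, -0.00113377]), 'finger_force': 0.0, 'opening': 0.08556917067375204}
top {'mtx': array([[498.8799009 ,   0.        , 282.60760848],
       [  0.        , 498.8799009 , 209.86771747],
       [  0.        ,   0.        ,   1.        ]]), 'xyz': array([0.41773338, 0.04232996, 1.01049547]), 'orientation': array([-3.04825296e+00,  9.86181974e-04, -1.58857098e+00])}
side {'mtx': array([[433.23794806,   0.        , 274.51514169],
       [  0.        , 433.23794806, 217.96572892],
       [  0.        ,   0.        ,   1.        ]]), 'xyz': array([0.06488817, 0.65384012, 0.50895688]), 'orientation': array([-2.06966596, -0.01889451, -2.52470207])}
```

View pics/top0.png

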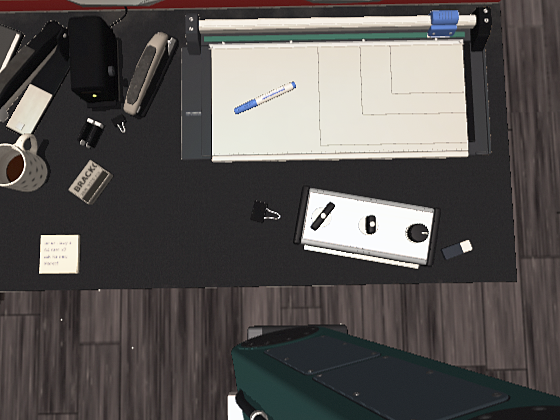

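View pics/side0.png

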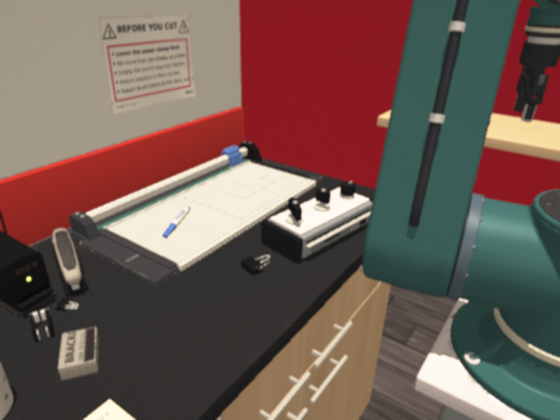

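The top view shows the long bar at (323,215), the short bar at (371,224) and the dial at (418,233). The side view shows the same row from the left rear.

```bash
cat > h.py <<'E'
import numpy as np,cv2
from workcell import arm
from scipy.spatial.transform import Rotation as R
def ray(n,u,v,z):
    c=arm.camera_info(n);d=R.from_euler('xyz',c['orientation']).as_matrix()@np.linalg.inv(c['mtx'])@[u,v,1]
    return c['xyz']+d*(z-c['xyz'][2])/d[2]
E
python3 - <<'E'
from h import *
im=cv2.imread("pics/top0.png");g=im.max(2)
cv2.imwrite("pics/crop1.png",cv2.resize(im[180:275,290:445],None,fx=5,fy=5,interpolation=cv2.INTER_CUBIC))
m=(g<60).astype(np.uint8)
n,l,s,c=cv2.connectedComponentsWithStats(m)
for i in range(1,n):
    if 50<s[i,4]<900 and 300<c[i][0]<440 and 190<c[i][1]<260:
        mm=(l==i).astype(np.uint8);cn=cv2.findContours(mm,0,2)[0][0]
        r=cv2.minAreaRect(cn);b=cv2.boxPoints(r)
        W=np.array([ray("top",*p,.108)[:2] for p in b]);w=ray("top",*r[0],.108)
        e=[W[1]-W[0],W[2]-W[1]];L=[np.linalg.norm(x) for x in e];k=int(np.argmax(L))
        print(s[i],r,w.round(4),np.round(L,4),"yaw",np.degrees(np.arctan2(e[k][1],e[k][0])).round(1))
for p in [(310,189),(438,209),(427,266),(302,243)]: print(p,ray("top",*p,.064).round(3))
E
```

```text
[322 202  13  15  85] ((328.01641845703125, 208.68032836914062), (6.785954475402832, 13.827984809875488), 39.80556869506836) [ 0.5029 -0.0408  0.108 ] [0.0253 0.0123] yaw -41.0
[311 214  14  16  87] ((317.4756164550781, 222.28050231933594), (7.027819633483887, 16.085899353027344), 38.65980529785156) [ 0.4785 -0.0211  0.108 ] [0.0293 0.0127] yaw -39.8
[366 216  10  18 117] ((370.5, 224.5), (17.0, 9.0), 90.0) [ 0.4728 -0.117   0.108 ] [0.0163 0.0309] yaw 178.0
[407 224  21  18 243] ((417.0, 232.5), (17.0, 20.0), 90.0) [ 0.4568 -0.2006  0.108 ] [0.0362 0.0308] yaw -91.0
(310, 189) [ 0.545 -0.011  0.064]
(438, 209) [ 0.503 -0.254  0.064]
(427, 266) [ 0.395 -0.229  0.064]
(302, 243) [0.443 0.006 0.064]
```

View pics/crop1.png

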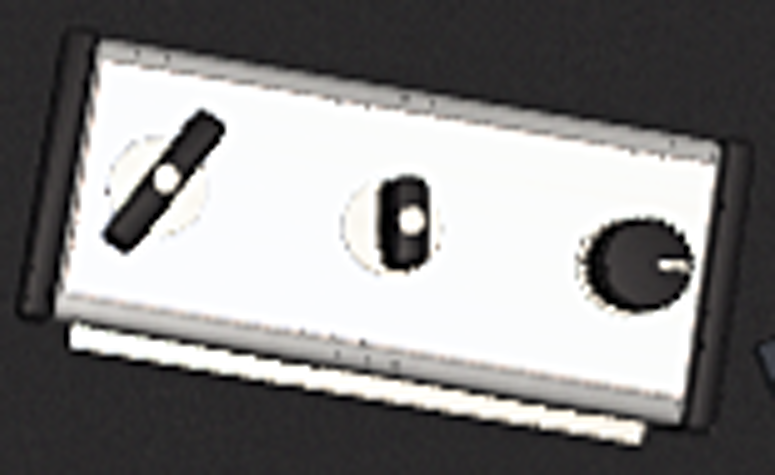

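Run:
```python
from h import *
L=ray("top",290+165/5,180+180/5,.108);S=ray("top",290+411/5,180+220/5,.108);D=ray("top",290+640/5,180+265/5,.097)
a=ray("top",290+214/5,180+118/5,.108);b=ray("top",290+115/5,180+245/5,.108)
print(L,S,D,np.linalg.norm(L-S),np.linalg.norm((S-D)[:2]));print(a,b,np.linalg.norm(a-b),(a+b)/2,np.degrees(np.arctan2(*(a-b)[1::-1])))
a=ray("top",290+410/5,180+178/5,.108);b=ray("top",290+409/5,180+266/5,.108)
print(a,b,np.linalg.norm(a-b),np.degrees(np.arctan2(*(a-b)[1::-1])))
# side view prediction
c=arm.camera_info("side");Rm=R.from_euler('xyz',c['orientation']).as_matrix()
for p in(L,S): q=c['mtx']@Rm.T@(p-c['xyz']);print(q[:2]/q[2])
```

```text
[ 0.48973517 -0.03137231  0.108     ] [ 0.47360678 -0.12012472  0.108     ] [ 0.45629577 -0.2053514   0.097     ] 0.09020595862187404 0.0869669909419659
[ 0.5120374  -0.04976626  0.108     ] [ 0.46645506 -0.01267542  0.108     ] 0.05876632311833479 [ 0.48924623 -0.03122084  0.108     ] -39.135625645561184
[ 0.48887575 -0.1202888   0.108     ] [ 0.45695857 -0.1188263   0.108     ] 0.03195066229792149 -2.6235553616393212
[294.88978427 202.47665733]
[322.95593737 190.18005093]
```

```bash
python3 -m pendant '40 40 0 0 0 7 0;70 70 0 0 0 14 0;90 110 0 0 0 21 0;110 145 0 0 0 28 0;130 180 0 0 0 35 0;150 215 0 0 0 42 0;175 250 0 0 0 49 0;200 285 0 0 0 56 0;225 320 0 0 0 63 0;250 355 0 0 0 70 0;275 390 0 0 0 77 0;295 420 0 0 0 80 60'
```

```text
time_s: 1.1
eef_pos: [0.4597, -0.0862, 0.2502]
ee_rot: [3.142, 0.0, 1.738]
ft_force: [0.8, -2.0, 0.2]
opening: 0.0753
finger_force: 0.0
```

The measurements check out: spacing is 90 mm, the bar is 59 mm long, and the reprojection matches the side view. Next I go above the long bar.

```bash
python3 -m pendant '10 20 0 0 0 7 60;22 40 0 0 0 14 80;23 44 0 0 0 21 100;23 44 0 0 0 28 110;23 44 -20 0 0 35 110;23 44 -40 0 0 41 110;23 44 -60 0 0 41 110;23 44 -80 0 0 41 110;23 44 -80 0 0 41 110'
python3 - <<'E'
from h import *
im=arm.get_image("top");s=arm.get_state();print(s['eef_pos'],s['ee_rot'],s['joint_positions'],s['opening'])
a=cv2.resize(im[160:280,270:450],None,fx=4,fy=4,interpolation=cv2.INTER_CUBIC)
cv2.imwrite("pics/t2.png",a)
im=arm.get_image("side");cv2.imwrite("pics/s2.png",cv2.resize(im[130:270,220:400],None,fx=4,fy=4,interpolation=cv2.INTER_CUBIC))
E
```

```text
time_s: 1.85
eef_pos: [0.4802, -0.0438, 0.1672]
ee_rot: [-3.139, -0.005, 2.447]
ft_force: [-0.8, -0.5, -0.5]
opening: 0.0487
finger_force: 0.0
[ 0.48088157 -0.04401984  0.1691124 ] [-3.14014156e+00 -3.08602092e-03  2.44657514e+00] [-2.60232579e-01  2.35652027e-01 -3.14652871e-01  1.02390155e+00
 -1.62081494e-05  4.34782728e-01] 0.048455801979130644
```

View pics/s2.png

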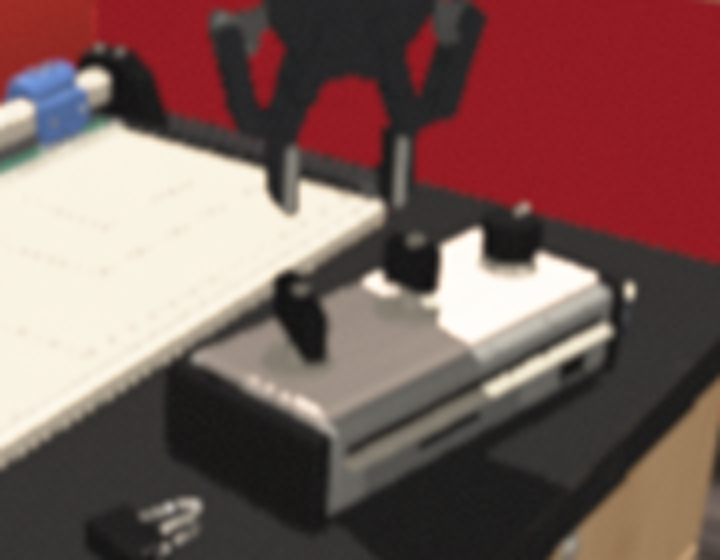

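The side view shows the gripper above the cover with its fingers straddling the long bar's direction, still a little off the axis. I'll centre it, then descend.

```bash
python3 -m pendant '9 13 0 0 0 0 110;9 13 0 0 0 0 110;9 13 -20 0 0 0 110;9 13 -40 0 0 0 110;9 13 -40 0 0 0 110'
python3 - <<'E'
from h import *
s=arm.get_state();print(s['eef_pos'],s['ee_rot'])
im=arm.get_image("side");cv2.imwrite("pics/s3.png",cv2.resize(im[130:270,220:400],None,fx=4,fy=4,interpolation=cv2.INTER_CUBIC))
E
```

```text
time_s: 2.37
eef_pos: [0.49, -0.0313, 0.1287]
ee_rot: [-3.14, -0.002, 2.447]
ft_force: [-0.1, -0.2, -1.0]
opening: 0.0487
finger_force: 0.0
[ 0.48995031 -0.03126682  0.12872065] [-3.14033511e+00 -2.29515463e-03  2.44682650e+00]
```

View pics/s3.png

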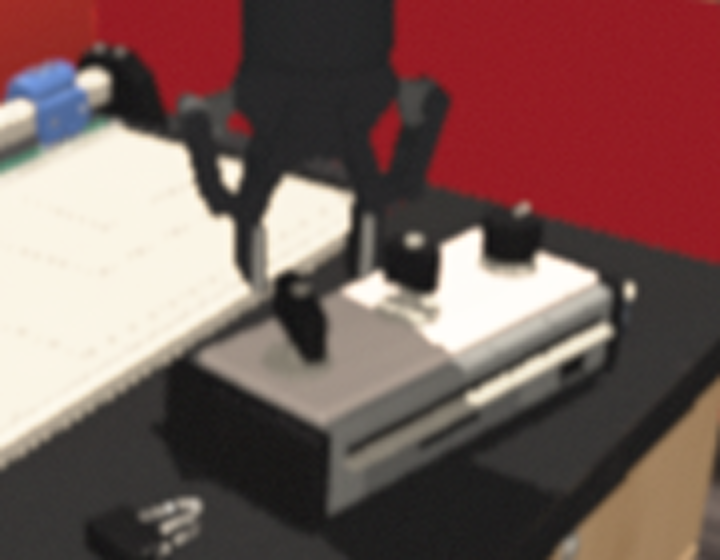

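The fingers now straddle the long bar on both sides. I descend and close.

```bash
python3 -m pendant '0 0 -15 0 0 0 110;0 0 -31 0 0 0 110;0 0 -31 0 0 0 110;0 0 -31 0 0 0 140;0 0 -31 0 0 0 180;0 0 -31 0 0 0 255;0 0 -31 0 0 0 255;0 0 -31 0 0 0 255;0 0 -31 0 0 0 255'
```

```text
time_s: 3.17
eef_pos: [0.4924, -0.0308, 0.1009]
ee_rot: [3.138, 0.002, 2.447]
ft_force: [3.0, 8.2, 8.7]
opening: 0.0129
finger_force: 59.5
```

```bash
python3 -m pendant '0 0 0 0 0 -6 255;0 0 0 0 0 -12 255;0 0 0 0 0 -18 255;0 0 0 0 0 -24 255;0 0 0 0 0 -30 255;0 0 0 0 0 -36 255;0 0 0 0 0 -36 255'; python3 -c "
from h import *
s=arm.get_state();print(s['torque'],s['ft_force'],s['joint_positions'])"
```

```text
time_s: 3.75
eef_pos: [0.4919, -0.031, 0.1009]
ee_rot: [3.139, -0.0, 1.812]
ft_force: [0.3, 4.9, 12.3]
opening: 0.0128
finger_force: 59.9
[ 0.96825429  0.26839629 -0.14105652] [ 0.27213825  4.87520905 12.27322066] [-0.22903115  0.30555664 -0.42028092  0.84243646  0.00129117  1.10055861]
```

```bash
python3 -m pendant '0 0 0 0 0 -6 255;0 0 0 0 0 -12 255;0 0 0 0 0 -18 255;0 0 0 0 0 -24 255;0 0 0 0 0 -30 255;0 0 0 0 0 -34 255;0 0 0 0 0 -34 255'; python3 -c "
from h import *
s=arm.get_state();print(s['torque'],s['ft_force'],np.degrees(s['ee_rot']))"
```

```text
time_s: 4.33
eef_pos: [0.4915, -0.0309, 0.1009]
ee_rot: [3.14, -0.002, 1.221]
ft_force: [-3.0, 5.3, 14.5]
opening: 0.0131
finger_force: 60.3
[ 1.11336862  0.86119372 -0.09174623] [-2.99701231  5.29798962 14.46738593] [ 1.79911177e+02 -8.60009361e-02  6.99348674e+01]
```

```bash
for i in 1 2; do :; done; python3 -m pendant '0 0 0 0 0 -3 255;0 0 0 0 0 -6 255;0 0 0 0 0 -6 255;0 0 0 0 0 -6 255'; python3 -c "
from h import *
s=arm.get_state();print(s['torque'],s['ft_force'],np.degrees(s['ee_rot']))"
```

```text
time_s: 4.67
eef_pos: [0.4915, -0.0308, 0.1009]
ee_rot: [3.14, -0.002, 1.123]
ft_force: [-3.1, 4.6, 14.0]
opening: 0.0126
finger_force: 81.5
[1.01033259 0.81142769 2.00790079] [-3.07921218  4.57304695 14.00641963] [ 1.79909828e+02 -8.67564080e-02  6.43256852e+01]
```

Torque of 2 N m means it is hard against the stop, after about 76° of turn. I release, lift and move to the short bar.

```bash
python3 -m pendant '0 0 0 0 0 0 120;0 0 0 0 0 0 110;0 0 0 0 0 0 110;0 0 15 0 0 0 110;0 0 40 0 0 0 110;0 0 70 0 0 0 110;-5 -30 80 0 0 7 110;-10 -60 80 0 0 14 110;-16 -89 80 0 0 21 110;-16 -89 80 0 0 28 110;-16 -89 80 0 0 35 110;-16 -89 80 0 0 42 110'; python3 -m pendant '0 0 0 0 0 7 110;0 0 0 0 0 14 110;0 0 0 0 0 21 110;0 0 0 0 0 28 110;0 0 0 0 0 35 110;0 0 0 0 0 42 110;0 0 0 0 0 49 110;0 0 0 0 0 56 110;0 0 0 0 0 63 110;0 0 0 0 0 70 110;0 0 0 0 0 72 110;0 0 0 0 0 72 110'
python3 - <<'E'
from h import *
s=arm.get_state();print(s['eef_pos'],np.degrees(s['ee_rot']),s['joint_positions'])
im=arm.get_image("side");cv2.imwrite("pics/s4.png",cv2.resize(im[130:270,220:400],None,fx=4,fy=4,interpolation=cv2.INTER_CUBIC))
E
```

```text
time_s: 5.67
eef_pos: [0.4748, -0.121, 0.1794]
ee_rot: [3.142, -0.0, 1.858]
ft_force: [-0.1, 0.1, -0.5]
opening: 0.0487
finger_force: 0.0
time_s: 6.67
eef_pos: [0.475, -0.1204, 0.1794]
ee_rot: [-3.142, 0.0, 3.111]
ft_force: [-0.3, -0.1, 0.6]
opening: 0.0485
finger_force: 0.0
[ 0.47499578 -0.12037966  0.17943358] [-1.79999444e+02  6.58684539e-03  1.78271063e+02] [-4.14704016e-01  2.37972298e-01 -2.81393196e-01  1.05132063e+00
  3.41333576e-05 -3.84528365e-01]
```

View pics/s4.png

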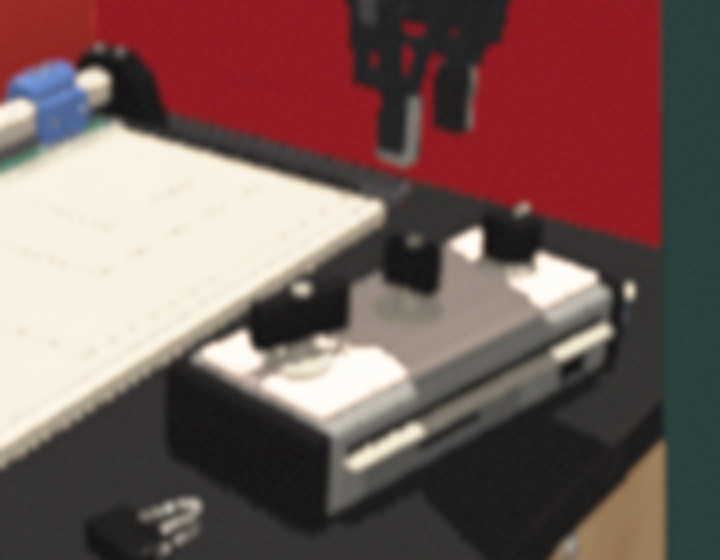

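The picture shows the long bar turned home and the gripper above the short bar, with clear room on both sides. I descend and grip.

```bash
python3 -m pendant '0 0 -30 0 0 -1 110;0 0 -55 0 0 -1 110;0 0 -70 0 0 -1 110;0 0 -80 0 0 -1 110;0 0 -80 0 0 -1 110;0 0 -80 0 0 -1 140;0 0 -80 0 0 -1 180;0 0 -80 0 0 -1 255;0 0 -80 0 0 -1 255;0 0 -80 0 0 -1 255;0 0 -80 0 0 -1 255'; python3 -c "
from h import *
s=arm.get_state();print(s['torque'],s['ft_force'],np.degrees(s['ee_rot']))"
```

```text
time_s: 7.63
eef_pos: [0.4756, -0.1189, 0.1004]
ee_rot: [3.138, 0.002, 3.093]
ft_force: [1.1, 15.2, 10.8]
opening: 0.0132
finger_force: 59.0
[ 2.696584   -0.21017166  0.09366393] [ 1.10625192 15.23694044 10.77208481] [1.79818493e+02 1.37971179e-01 1.77225280e+02]
```

Gripped at 13 mm. Now I turn it clockwise, shifting 1 mm in y to ease the side load.

```bash
python3 -m pendant '0 1 0 0 0 -6 255;0 1 0 0 0 -12 255;0 1 0 0 0 -18 255;0 1 0 0 0 -24 255;0 1 0 0 0 -30 255;0 1 0 0 0 -36 255;0 1 0 0 0 -42 255;0 1 0 0 0 -48 255;0 1 0 0 0 -54 255;0 1 0 0 0 -60 255;0 1 0 0 0 -66 255;0 1 0 0 0 -66 255'; python3 -c "
from h import *
s=arm.get_state();print(s['torque'],s['ft_force'],np.degrees(s['ee_rot']))"
```

```text
time_s: 8.63
eef_pos: [0.4752, -0.1191, 0.1004]
ee_rot: [3.14, 0.0, 1.934]
ft_force: [-2.9, 4.0, 10.0]
opening: 0.0129
finger_force: 59.4
[ 0.72431608  0.87229044 -0.09601633] [-2.85760775  4.00964231 10.02722508] [1.79937178e+02 2.10739734e-02 1.10784744e+02]
```

```bash
python3 -m pendant '0 0 0 0 0 -3 255;0 0 0 0 0 -5 255;0 0 0 0 0 -5 255;0 0 0 0 0 -5 255'; python3 -c "
from h import *
s=arm.get_state();print(s['torque'],s['ft_force'],np.degrees(s['ee_rot']))"
```

```text
time_s: 8.97
eef_pos: [0.4751, -0.1191, 0.1005]
ee_rot: [3.141, 0.0, 1.853]
ft_force: [-3.1, 4.3, 11.7]
opening: 0.0128
finger_force: 59.4
[ 0.7235776   0.94313179 -0.0960093 ] [-3.1425475   4.28132118 11.71124004] [1.79938479e+02 1.73617596e-02 1.06152035e+02]
```

```bash
python3 -m pendant '0 0 0 0 0 -3 255;0 0 0 0 0 -6 255;0 0 0 0 0 -6 255;0 0 0 0 0 -6 255'; python3 -c "
from h import *
s=arm.get_state();print(s['torque'],s['ft_force'],np.degrees(s['ee_rot']))"
```

```text
time_s: 9.3
eef_pos: [0.475, -0.1191, 0.1004]
ee_rot: [3.141, 0.0, 1.748]
ft_force: [-4.1, 3.9, 11.5]
opening: 0.013
finger_force: 59.5
[0.71397809 1.00531894 0.18593619] [-4.06929938  3.9454995  11.51603347] [1.79945531e+02 1.06691088e-02 1.00169452e+02]
```

```bash
python3 -m pendant '0 0 0 0 0 -3 255;0 0 0 0 0 -3 255;0 0 0 0 0 -3 255;0 0 0 0 0 -3 255'; python3 -c "
from h import *
s=arm.get_state();print(s['torque'],s['ft_force'],np.degrees(s['ee_rot']))"
```

```text
time_s: 9.63
eef_pos: [0.4751, -0.119, 0.1005]
ee_rot: [3.141, 0.0, 1.698]
ft_force: [-4.5, 3.3, 11.7]
opening: 0.0126
finger_force: 75.1
[0.77451986 1.06071628 1.72738188] [-4.45826015  3.28297137 11.6630007 ] [1.79939650e+02 1.31579110e-02 9.72892272e+01]
```

Hard stop reached. I release and lift.

```bash
python3 -m pendant '0 0 0 0 0 0 120;0 0 0 0 0 0 110;0 0 0 0 0 0 110;0 0 15 0 0 0 110;0 0 40 0 0 0 110;0 0 75 0 0 0 110;0 0 110 0 0 0 110;0 0 140 0 0 0 110;0 0 140 0 0 0 110;0 0 140 0 0 0 110'
python3 - <<'E'
from h import *
im=arm.get_image("side");cv2.imwrite("pics/s5.png",cv2.resize(im[130:270,220:400],None,fx=4,fy=4,interpolation=cv2.INTER_CUBIC))
E
```

```text
time_s: 10.47
eef_pos: [0.4757, -0.1196, 0.2406]
ee_rot: [3.139, 0.002, 1.696]
ft_force: [-0.4, 0.1, -0.9]
opening: 0.0486
finger_force: 0.0
```

View pics/s5.png

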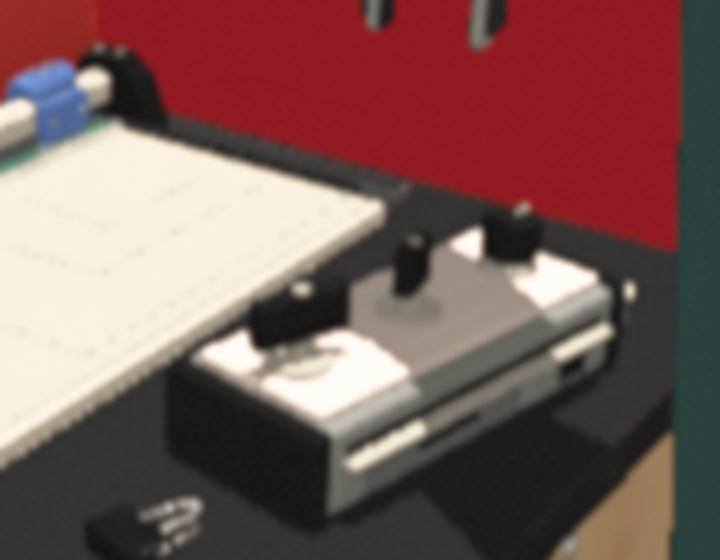

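Both bars stand turned, with the short one seen nearly end-on as expected at its stop. The dial is unchanged and the gripper is clear.

```bash
python3 -c "
from workcell import arm
print(arm.job_done())"
```

```text
the job is handed in; nothing more can be done
None
```

I turned the long-bar bolt clockwise to its stop, then the short-bar bolt. I left the depth dial untouched, pulled the gripper clear and handed the job in at about 10.5 s; no verdict came back.

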